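# Make up two insect-rearing kits

## Robot

A 6-joint arm with a two-finger parallel gripper is mounted at the origin on the work surface. World frame = base frame: x ahead of the robot, y to its left, z up, the work surface at z = 0. Lengths are in m, angles in degrees, forces in N, time in s.
With the tool pointing down it reaches from about 0.4 to 0.825 m from the base axis. Payload 7 kg.
Tool frame: the origin (TCP) lies on the centre line of the jaws, within the pads' length; the fingertips stand r.tip_reach ahead of it and the grasp point (between the pads) is the TCP (r.tip_reach is the distance from the TCP to the fingertips, in m); z points along the fingers, y is the line along which they close (so a half turn about z gives the same grasp; the last joint's range is limited). The gripper opens to 88 mm and grips with 3 to 60 N. Pads are 19 mm wide; open, the fingers measure 130 mm over their backs; the gripper's body (78 mm by 193 mm) begins 47 mm behind the grasp point.
Start: joints at [-49.441, 20.546, 0.682, 0, -70.136, -16.507], TCP at [0.275, -0.616, 0.217] pointing down, gripper open.
Joint ranges: [-176.03, 176.03], [-82.01, 121.73], [-58.28, 71.71], [-173.87, 95.51], [-174.79, -0.11], [-173.66, 173.66]. Speed limits (degrees/s): [136.94, 136.94, 172.46, 180, 180, 180].

## Interface

Orientations are given as [roll, pitch, yaw] about the fixed x, y, z axes, in that order (R = Rz(yaw) Ry(pitch) Rx(roll)).
In Python, from plant import sensors, cams, r gives the robot as it stands.
- The arm moves only by the tool drive_tool, never from a script. Its argument "rows" is a list of rows, each an object of numbers: "fingers": the gripper's target within -1 to 1 (fully open at 1, half-way at 0, shut at -1); "x", "y", "z": the shift along the tool's x, y, z in m; "spin": the turn about the tool's z in rad. A call has 1 to 10 rows; each row is the pose to reach, as a shift and turn from the pose commanded when the call began, along the tool's axes at that moment; what a row does not reach only later rows make up. A row lasts 1/8 s, in which the tool goes at most 62.5 mm and 10.7 degrees, less where a joint would pass 70% of its speed; a pose out of reach is approached as far as the arm can. A call with a gripper value outside its range is refused whole. The fingers move at their own pace and stop on an object; "newtons" is the grip in N (left out, the last holds). Time passes only in rows, so rows that repeat a pose let the fingers close. It gives the time, the measured TCP pose, the force, the opening and the grip force at its end, in the units of the state.
- sensors.get_state(): the state, without advancing time (a new reading comes with each control period).
- cams.capture(name): name is "scene" or "top"; returns a dict with "pixels" (400x640x3 uint8, red, green, blue), "intrinsics" (3x3 intrinsics, pixels), "k1" (the pictures are not rectified: a ray, as slopes to the right and down, at radius r is drawn at 1 + k1 r^2 times it, then the intrinsics apply), "eye" and "orientation" of the camera in the world. Camera axes: x right, y up, looking along -z (the intrinsics and any distortion apply to the point x, -y, -z); pixel columns grow to the right and rows downward; lengths in m; the calibration is good to about 2 mm. A picture is of the moment at which its call begins. There is no depth.
- r.close_job(): hands the job in; it is judged then, once.
The state is a dict: "time_s": time; "joints": joint angles; "qd": joint speeds; "joint_torque": joint torques, N m; "tcp_pos": TCP position; "eef_rot": TCP orientation; "contact_force": force on the tool from outside, world axes, zero at the start; "moment": the same for the moment, N m; "gripper_width": finger opening in m; "gripper_force": force on a finger pad.
Only numpy, scipy, OpenCV 4.12 (cv2) and the standard library are available. Lean on these libraries where they do the work, as an engineer would, in place of code of your own. Each camera call takes 0.05 s, during which the arm holds its last target. There are 200 camera calls.

## Task

Make up two kits from the stock on the bench. In the oblong tray stand the open pot, closed with the lid that fits it (fully down on its rim), and beside it the black loupe; in the round tray stand the amber jar and the small cardboard box. Everything ends upright on its tray's floor; never tip the glass jar over, and leave the lid that does not fit where it lies.

Things in the scene. Friction and masses are not known exactly. Their poses are not given: they have to be found in the camera images.
- long_tray: Oblong white tray, fixed to the bench, 150 (its x) x 200 (its y) x 16 mm high outside, walls and floor 4 mm thick. Origin: centre of its underside, on the bench; z up.
- round_tray: Round white tray, fixed to the bench, 180 mm across the rim and 16 mm high, walls and floor 4 mm thick (flat inside to about 84 mm from the centre). Origin: centre of its underside, on the bench; z up.
- pot: Open round grey plastic pot, empty, 60 mm across at the rim (56 mm at the foot), 48 mm high, mouth 52 mm across, 0.08 kg. Origin: centre of its underside; z up through the mouth.
- wide_lid: The larger white lid, the one that fits the pot: from below, a tapered plug 42 mm across and 8 mm high, a rim disc 66 mm across and 5 mm thick, and a round knob 20 mm across and 24 mm tall on top (37 mm in all). It lies plug down. Origin: centre of the plug's underside; z up through the knob. Fully down on the pot its origin is 40 mm above the pot's origin and the plug has about 5 mm of play all round.
- small_lid: The smaller white lid, of the same form, too small for the pot (it would drop in): plug 28 mm across and 8 mm high, rim disc 44 mm across and 5 mm thick, knob 18 mm across and 24 mm tall. Origin: centre of the plug's underside; z up. It stays where it is.
- loupe: Black standing loupe of two stacked cylinders: base 40 mm across and 26 mm high, with a metal band; eyepiece 32 mm across and 22 mm high above it; 48 mm in all, 0.07 kg. Origin: centre of its underside; z up through the eyepiece.
- jar: Amber glass jar with its white screw cap on: body 44 mm across to 58 mm height, cap 43 mm across from 62 to 80 mm height, 0.14 kg. Origin: centre of its underside; z up.
- box: Closed cardboard specimen box, 60 (its x) x 40 (its y) x 32 mm high, 0.06 kg, with a paper band round it. Origin: centre of its underside; z up.

How it is judged (in metres and radians):
At the end, for the whole second after the job is handed in: Pot and loupe upright (0.15 rad) on the oblong tray's floor, jar and box on the round tray's (undersides below 10 mm); wide lid level on the pot, centred to 9 mm, origin 36 to 43 mm above the pot's; small lid within 40 mm of its start; all released, at rest (0.02 m/s) (z of pot in the frame of long_tray between 0 and 0.01 m and angle between each of pot, loupe, jar, box, wide_lid's own z axis and vertical below 0.15 rad and x of pot in the frame of long_tray between -0.071 and 0.071 m and y of pot in the frame of long_tray between -0.096 and 0.096 m and z of loupe in the frame of long_tray between 0 and 0.01 m and x of loupe in the frame of long_tray between -0.071 and 0.071 m and y of loupe in the frame of long_tray between -0.096 and 0.096 m and z of jar in the frame of round_tray between 0 and 0.01 m and horizontal distance between each of jar, box and round_tray below 0.075 m and z of box in the frame of round_tray between 0 and 0.01 m and horizontal distance between wide_lid and pot below 0.009 m and z of wide_lid in the frame of pot between 0.036 and 0.043 m and distance of small_lid from where it was at the start of the episode below 0.04 m and linear speed of each of pot, wide_lid, loupe, jar, box below 0.02 m/s); the robot touches nothing.
It fails at once if the glass jar is tipped over (beyond 0.7 rad) (angle between jar's own z axis and vertical above 0.7 rad).
It fails at once if the small lid is moved more than 40 mm from where it lay (distance of small_lid from where it was at the start of the episode above 0.04 m).
It also fails if it takes over 128 s, if anything falls off the work surface, if the arm or the gripper's body presses on something with over 40 N, if the wrist force passes 120 N, or if a joint passes its speed limit or range.

## Working session

There is one attempt and no reset: what is moved stays moved. The work goes in short steps, Python scripts to look and compute and a tool call to move; the robot and the scene stay as the last step left them, time stands still between calls to the robot, and variables do not carry over. Pictures are saved under pics/ and viewed, at most 14 in all, crops included, and the job is handed in when it is done.

Besides the shell and the picture viewer there is one more tool, called after ">>>" as name([rows], argument=value, ...), one row to a line, values as JSON. drive_tool: Moves the arm, as the interface text tells. Its arguments: {"type":"object","properties":{"rows":{"type":"array"},"newtons":{"type":"number"}},"required":["rows"]}

```bash
mkdir -p pics; cat > h.py <<'E'
import numpy as np, cv2, sys
sys.path.insert(0,'.')
from plant import sensors, cams, r
from scipy.spatial.transform import Rotation as R
def cap(n,f=None):
    c=cams.capture(n)
    if f: cv2.imwrite('pics/'+f,c['pixels'][:,:,::-1])
    return c
def rot(c):
    o=np.array(c['orientation'],float)
    if o.shape==(3,3): return o
    return R.from_euler('xyz',o,degrees=True).as_matrix()
def ray(c,u,v):
    K=np.array(c['intrinsics'],float)
    k=c['k1']
    p=cv2.undistortPoints(np.array([[[u,v]]],float),K,np.array([k,0,0,0.]))[0,0]
    return rot(c)@np.array([p[0],-p[1],-1])
def pt(c,u,v,z):
    d=ray(c,u,v);e=np.array(c['eye']);return e+d*(z-e[2])/d[2]
E
python3 - <<'E'
from h import *
for n in('scene','top'):
    c=cap(n,n+'0.png');print(n,c['eye'],c['orientation'],c['intrinsics'],c['k1'])
print(sensors.get_state(),r.tip_reach)
E
```

```text
scene [1.11029808 0.15046076 0.74856585] [ 40.55669076   1.02802203 104.81587306] [[499.9778909    0.         322.25493406]
 [  0.         499.9778909  201.30013879]
 [  0.           0.           1.        ]] -0.1292838001631458
top [4.68888509e-01 3.04672604e-04 9.39913997e-01] [  4.01580289  -0.79199666 -91.71392785] [[418.08396408   0.         320.7465347 ]
 [  0.         418.08396408 201.62378283]
 [  0.           0.           1.        ]] -0.06551329679495656
{'time_s': 0.1, 'joints': array([-4.94424076e+01,  2.05862175e+01,  6.39643687e-01, -1.83955204e-02,
       -7.01378447e+01, -1.65066259e+01]), 'qd': array([ 0.05101896, -0.14753825,  0.07715425,  0.15308979, -0.05832843,
        0.02681019]), 'joint_torque': array([-1.34716884e-03, -5.84165025e+01,  2.93749791e+01,  7.01562658e+00,
        1.02067858e-02, -7.19893751e-05]), 'tcp_pos': array([ 0.27487974, -0.61598921,  0.21623162]), 'eef_rot': array([ 1.79914147e+02, -7.40643611e-03, -1.55955291e+02]), 'contact_force': array([-0.09112053,  0.80995369,  0.49709772]), 'moment': array([ 0.00131182, -0.02635156,  0.00396971]), 'gripper_force': 0.0, 'gripper_width': 0.08737783900580778} 0.019
```

View pics/top0.png

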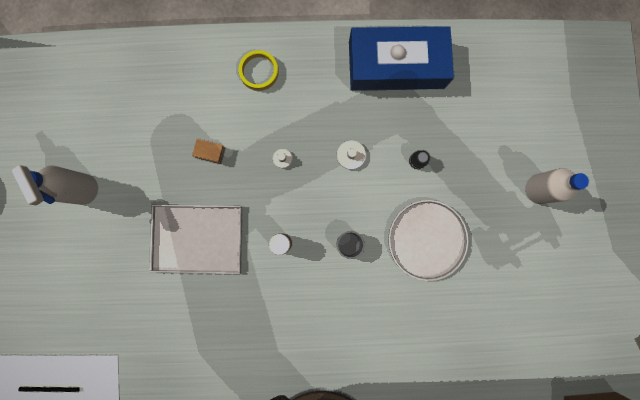

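View pics/scene0.png

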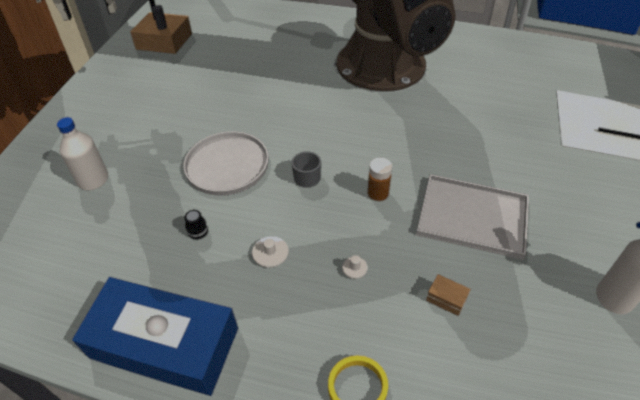

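The top view shows the box (208,151), small lid (283,158), wide lid (351,155), loupe (420,159), jar (280,243), pot (349,245), oblong tray (196,239) and round tray (428,239). The scene view shows the same things, all upright and free of each other.

```bash
cat >> h.py <<'E'
def blob(c,win,f):
    x0,y0,x1,y1=win
    im=np.ascontiguousarray(c['pixels'][y0:y1,x0:x1]); hsv=cv2.cvtColor(im,cv2.COLOR_RGB2HSV).astype(int)
    m=f(im.astype(int),hsv).astype(np.uint8)
    m=cv2.morphologyEx(m,cv2.MORPH_CLOSE,np.ones((3,3)))
    cs,_=cv2.findContours(m,cv2.RETR_EXTERNAL,cv2.CHAIN_APPROX_NONE)
    k=max(cs,key=cv2.contourArea)
    return k.reshape(-1,2)+[x0,y0]
def circ(c,k,z):
    P=np.array([pt(c,u,v,z)[:2] for u,v in k],np.float32)
    (x,y),rad=cv2.minEnclosingCircle(P); m=cv2.moments(P.reshape(-1,1,2))
    return np.round([x,y,rad*2, m['m10']/m['m00'],m['m01']/m['m00']],4)
white=lambda i,h:(i.min(2)>140)&(i[:,:,0]>=i[:,:,1])
E
python3 - <<'E'
from h import *
c=cap('top')
im=c['pixels']
for u,v in [(208,151),(283,165),(343,150),(420,159),(425,155),(280,243),(349,245),(342,245),(428,239),(196,239),(392,239),(315,170),(330,240)]: print((u,v),im[v,u],end=' ')
print()
red=lambda i,h:(i[:,:,0]>=i[:,:,1]+3)&(i.min(2)>100)
dark=lambda i,h:(i.max(2)<85)
print('wide',circ(c,blob(c,(330,135,372,178),red),.013))
print('small',circ(c,blob(c,(266,143,300,175),red),.013))
print('jar',circ(c,blob(c,(265,228,297,258),red),.080))
print('pot',circ(c,blob(c,(330,225,370,262),dark),.048))
print('loupe',circ(c,blob(c,(405,145,435,172),dark),.026))
print('round',circ(c,blob(c,(385,195,475,285),red),.016))
for n,w,z,f in(('long',(140,195,250,285),.016,red),('box',(185,130,228,170),.032,lambda i,h:(i[:,:,0]>i[:,:,2]+40))):
    k=blob(c,w,f);P=np.array([pt(c,u,v,z)[:2] for u,v in k],np.float32);print(n,cv2.minAreaRect(P))
a=cv2.resize(im[130:270,180:440],None,fx=3,fy=3,interpolation=cv2.INTER_CUBIC);cv2.imwrite('pics/crop1.png',a[:,:,::-1])
E
```

```text
(208, 151) [147 104  65] (283, 165) [192 193 182] (343, 150) [191 192 181] (420, 159) [120 121 124] (425, 155) [118 120 122] (280, 243) [193 193 197] (349, 245) [63 63 64] (342, 245) [67 67 66] (428, 239) [192 187 180] (196, 239) [174 165 160] (392, 239) [139 131 125] (315, 170) [140 145 137] (330, 240) [142 146 137] 
wide [ 0.6362 -0.0956  0.0407  0.6335 -0.1004]
small [0.6317 0.0562 0.0282 0.6317 0.0571]Traceback (most recent call last):
  File "<stdin>", line 10, in <module>
  File "h.py", line 31, in circ
    return np.round([x,y,rad*2, m['m10']/m['m00'],m['m01']/m['m00']],4)
                                ~~~~~~~~^~~~~~~~~
ZeroDivisionError: float division by zero
```

```bash
python3 - <<'E'
from h import *
c=cap('top')
im=c['pixels']
a=cv2.resize(im[130:270,180:440],None,fx=3,fy=3,interpolation=cv2.INTER_CUBIC);cv2.imwrite('pics/crop1.png',a[:,:,::-1])
a=np.hstack([cv2.resize(im[y:y+40,x:x+40],None,fx=6,fy=6,interpolation=cv2.INTER_CUBIC) for x,y in((400,140),(330,225),(331,135))]);cv2.imwrite('pics/crop2.png',a[:,:,::-1])
red=lambda i,h:(i[:,:,0]>=i[:,:,1]+3)&(i.min(2)>80)
bri=lambda i,h:(i.min(2)>158)
dark=lambda i,h:(i.max(2)<80)
for n,w,f,z in(('wide',(330,135,372,178),bri,.013),('small',(266,143,300,175),bri,.013),('jar',(265,228,297,258),bri,.080),('pot',(330,225,370,262),dark,.048),('loupe',(405,145,435,172),dark,.026),('round',(385,195,475,285),red,.016)):
    k=blob(c,w,f);print(n,circ(c,k,z),k.min(0),k.max(0))
for n,w,z,f in(('long',(140,195,250,285),.016,red),('box',(185,130,228,170),.032,lambda i,h:(i[:,:,0]>i[:,:,2]+40))):
    k=blob(c,w,f);P=np.array([pt(c,u,v,z)[:2] for u,v in k],np.float32);print(n,cv2.minAreaRect(P),k.min(0),k.max(0))
E
```

```text
wide [ 0.6163 -0.0835  0.1094  0.6246 -0.0827] [330 140] [371 177]
small [0.6348 0.0707 0.0426 0.6357 0.0734] [273 149] [290 167]
jar [0.4415 0.0798 0.0507 0.4442 0.0765] [265 234] [288 254]
pot [ 0.4383 -0.0738  0.0526  0.4379 -0.0744] [339 232] [362 256]
loupe [ 0.62   -0.2364  0.0497  0.6208 -0.236 ] [409 150] [430 168]
round [ 0.4418 -0.2506  0.1798  0.4418 -0.2511] [389 200] [467 280]
long ((0.4590192437171936, 0.265547513961792), (0.1999664604663849, 0.14977894723415375), 88.35409545898438) [150 205] [240 273]
box ((0.6534203290939331, 0.23299263417720795), (0.060197219252586365, 0.03981773927807808), 74.08528900146484) [192 139] [222 161]
```

View pics/crop1.png

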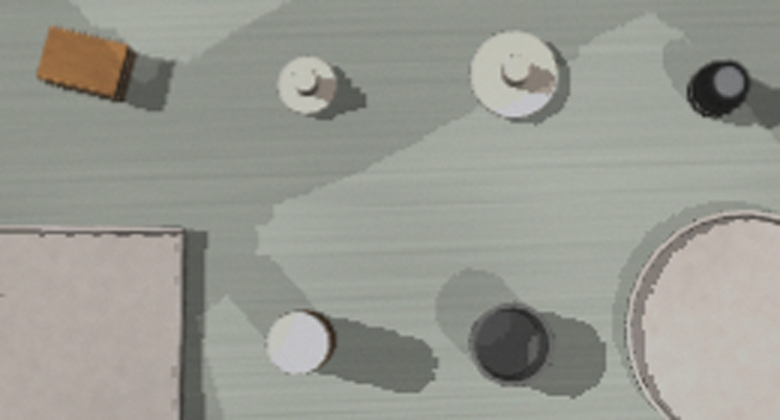

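View pics/crop2.png

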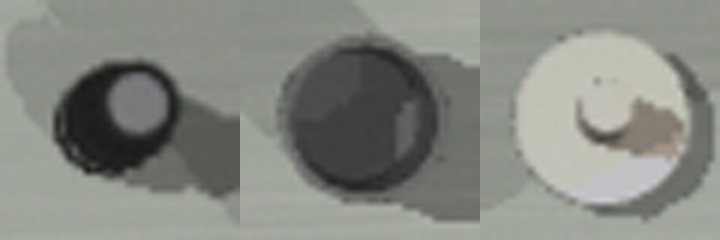

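The crops (x3, x6) show: loupe eyepiece centre at (422.6,156.6), pot rim at (349.7,243.7), wide lid disc at (350.9,154.3) with its knob top near (351.1,152.6), and jar cap at (279.7,243.7). The box and tray sizes already match what was given.

```bash
python3 - <<'E'
from h import *
c=cap('top');s=cap('scene','scene1.png')
for n,u,v,z in(('loupe',422.6,156.6,.048),('pot',349.7,243.7,.048),('lid',350.9,154.3,.013),('knob',351.1,152.6,.037),('jar',279.7,243.7,.08)):
    print(n,pt(c,u,v,z))
im=s['pixels']
a=cv2.resize(im[130:280,175:425],None,fx=3.2,fy=3.2,interpolation=cv2.INTER_CUBIC);cv2.imwrite('pics/crop3.png',a[:,:,::-1])
E
```

```text
loupe [ 0.62273095 -0.23805605  0.048     ]
pot [ 0.43961697 -0.07279773  0.048     ]
lid [ 0.63807361 -0.08532237  0.013     ]
knob [ 0.6374445 -0.0836793  0.037    ]
jar [0.44499052 0.07321406 0.08      ]
```

View pics/crop3.png

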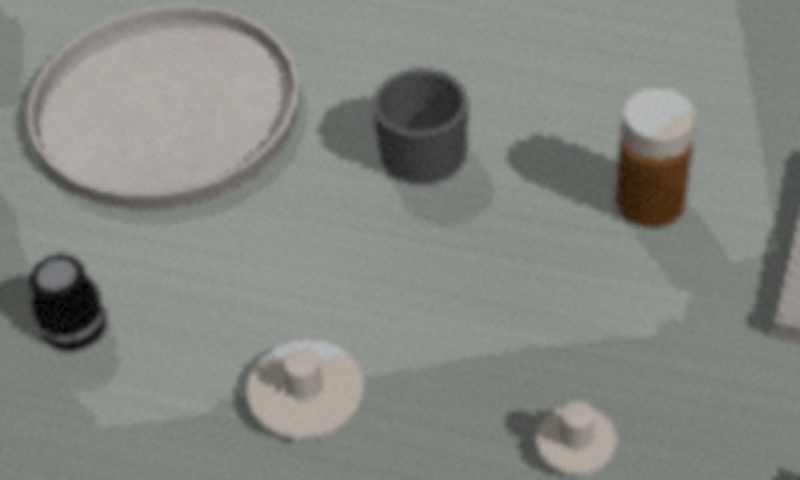

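```bash
cat >> h.py <<'E'
def go(*T,yaw=-90.):
    s=sensors.get_state();p=s['tcp_pos'];y=s['eef_rot'][2];a=np.radians(y)
    ax=np.array([[np.cos(a),np.sin(a),0],[np.sin(a),-np.cos(a),0],[0,0,-1]])
    print('t',s['time_s'],'p',p.round(4),'yaw',round(y,2),'w',round(s['gripper_width'],4),'f',s['contact_force'].round(1))
    print('shift',(ax@(np.array(T)-p)).round(4),'spin',round(np.radians((y-yaw+180)%360-180),3))
E
python3 - <<'E'
from h import *
s=cap('scene')
for n,u,v,z in(('loupe',192.5,215.3,.048),('pot',306.5,161.5,.048),('knob',269.4,242.2,.037),('jar',380.3,165.3,.08)): print(n,pt(s,u,v,z))
go(.4395,-.073,.12)
E
```

```text
loupe [ 0.62353523 -0.23672973  0.048     ]
pot [ 0.44091396 -0.07192167  0.048     ]
knob [ 0.6386923  -0.08366691  0.037     ]
jar [0.44802104 0.07548444 0.08      ]
t 0.35 p [ 0.275  -0.6163  0.2168] yaw -155.95 w 0.0877 f [-0.4  0.2 -0.4]
shift [-0.3716  0.4291  0.0968] spin -1.151
```

Both views agree to 1–3 mm. I'll move above the pot now.

>>> drive_tool([
  {"x": -0.372, "y": 0.429, "z": 0.06, "spin": -1.151, "fingers": 1},
  {"x": -0.372, "y": 0.429, "z": 0.06, "spin": -1.151, "fingers": 1},
  {"x": -0.372, "y": 0.429, "z": 0.06, "spin": -1.151, "fingers": 1},
  {"x": -0.372, "y": 0.429, "z": 0.06, "spin": -1.151, "fingers": 1},
  {"x": -0.372, "y": 0.429, "z": 0.06, "spin": -1.151, "fingers": 1},
  {"x": -0.372, "y": 0.429, "z": 0.06, "spin": -1.151, "fingers": 1},
  {"x": -0.372, "y": 0.429, "z": 0.06, "spin": -1.151, "fingers": 1},
  {"x": -0.372, "y": 0.429, "z": 0.06, "spin": -1.151, "fingers": 1},
  {"x": -0.372, "y": 0.429, "z": 0.06, "spin": -1.151, "fingers": 1},
  {"x": -0.372, "y": 0.429, "z": 0.06, "spin": -1.151, "fingers": 1},
], newtons=15)

```text
time_s: 1.6
tcp_pos: [0.4408, -0.0698, 0.1571]
eef_rot: [-180.0, 0.0, -89.7]
contact_force: [-0.2, -0.4, 0.1]
gripper_width: 0.0876
gripper_force: 0.0
```

```bash
python3 -c "
from h import *
go(.440,-.0725,.032)"
```

```text
t 1.6 p [ 0.4408 -0.0698  0.1571] yaw -89.72 w 0.0876 f [-0.2 -0.4  0.1]
shift [0.0027 0.0008 0.1251] spin 0.005
```

>>> drive_tool([
  {"z": 0.06, "fingers": 1},
  {"z": 0.1, "fingers": 1},
  {"z": 0.125, "fingers": 1},
  {"z": 0.125, "fingers": 1},
  {"z": 0.125, "fingers": -0.2},
  {"z": 0.125, "fingers": -0.2},
  {"z": 0.125, "fingers": -0.2},
  {"z": 0.125, "fingers": -0.2},
  {"z": 0.125, "fingers": -0.2},
  {"z": 0.125, "fingers": -0.2},
])

```text
invalid input
```

>>> drive_tool([
  {"z": -0.04, "fingers": -0.2},
  {"z": -0.08, "fingers": -0.2},
  {"z": -0.13, "fingers": -0.2},
  {"z": -0.13, "fingers": -0.2},
])

```text
invalid input
```

```bash
python3 -c "
from h import *
a=np.radians(88.354-90);c=np.array([.459,.2655]);M=np.array([[np.cos(a),-np.sin(a)],[np.sin(a),np.cos(a)]])
p=c+M@[0,-.045];l=c+M@[0,.05];print(p,l)
go(*p,.036,yaw=-91.6)"
```

```text
[0.45770741 0.22051857] [0.46043621 0.31547937]
t 1.6 p [ 0.4408 -0.0698  0.1571] yaw -89.72 w 0.0876 f [-0.2 -0.4  0.1]
shift [-0.2902 -0.0183  0.1211] spin 0.033
```

>>> drive_tool([
  {"x": 0, "y": 0, "z": 0.06, "spin": 0, "fingers": 1},
  {"x": 0, "y": 0, "z": 0.1, "spin": 0, "fingers": 1},
  {"x": 0, "y": 0, "z": 0.125, "spin": 0, "fingers": 1},
  {"x": 0, "y": 0, "z": 0.125, "spin": 0, "fingers": 1},
  {"x": 0, "y": 0, "z": 0.125, "spin": 0, "fingers": -0.2},
  {"x": 0, "y": 0, "z": 0.125, "spin": 0, "fingers": -0.2},
  {"x": 0, "y": 0, "z": 0.125, "spin": 0, "fingers": -0.2},
  {"x": 0, "y": 0, "z": 0.125, "spin": 0, "fingers": -0.2},
  {"x": 0, "y": 0, "z": 0.125, "spin": 0, "fingers": -0.2},
  {"x": 0, "y": 0, "z": 0.125, "spin": 0, "fingers": -0.2},
])

```text
time_s: 2.85
tcp_pos: [0.4402, -0.073, 0.0327]
eef_rot: [-180.0, 0.0, -90.0]
contact_force: [-2.8, -0.2, 7.5]
gripper_width: 0.0586
gripper_force: 15.0
```

>>> drive_tool([
  {"x": 0, "y": 0, "z": -0.06, "spin": 0, "fingers": -0.2},
  {"x": 0, "y": 0, "z": -0.12, "spin": 0, "fingers": -0.2},
  {"x": -0.06, "y": 0, "z": -0.13, "spin": 0, "fingers": -0.2},
  {"x": -0.12, "y": 0, "z": -0.13, "spin": 0.01, "fingers": -0.2},
  {"x": -0.18, "y": -0.01, "z": -0.13, "spin": 0.02, "fingers": -0.2},
  {"x": -0.24, "y": -0.015, "z": -0.13, "spin": 0.028, "fingers": -0.2},
  {"x": -0.2935, "y": -0.018, "z": -0.12, "spin": 0.028, "fingers": -0.2},
  {"x": -0.2935, "y": -0.018, "z": -0.07, "spin": 0.028, "fingers": -0.2},
  {"x": -0.2935, "y": -0.018, "z": -0.04, "spin": 0.028, "fingers": -0.2},
  {"x": -0.2935, "y": -0.018, "z": -0.04, "spin": 0.028, "fingers": -0.2},
])

```text
time_s: 4.1
tcp_pos: [0.4564, 0.2193, 0.0701]
eef_rot: [179.8, -0.2, -91.6]
contact_force: [0.1, -0.3, -0.9]
gripper_width: 0.0583
gripper_force: 15.0
```

>>> drive_tool([
  {"x": 0, "y": 0, "z": 0.02, "spin": 0, "fingers": -0.2},
  {"x": 0, "y": 0, "z": 0.035, "spin": 0, "fingers": -0.2},
  {"x": 0, "y": 0, "z": 0.035, "spin": 0, "fingers": -0.2},
  {"x": 0, "y": 0, "z": 0.035, "spin": 0, "fingers": -0.2},
  {"x": 0, "y": 0, "z": 0.035, "spin": 0, "fingers": 0.9},
  {"x": 0, "y": 0, "z": 0.035, "spin": 0, "fingers": 0.9},
  {"x": 0, "y": 0, "z": 0.035, "spin": 0, "fingers": 0.9},
  {"x": 0, "y": 0, "z": 0.035, "spin": 0, "fingers": 0.9},
  {"x": 0, "y": 0, "z": -0.025, "spin": 0, "fingers": 0.9},
  {"x": 0, "y": 0, "z": -0.08, "spin": 0, "fingers": 0.9},
])

```text
time_s: 5.35
tcp_pos: [0.4577, 0.2202, 0.1533]
eef_rot: [180.0, -0.1, -91.6]
contact_force: [1.1, 1.2, 0.5]
gripper_width: 0.0829
gripper_force: 0.0
```

```bash
python3 -c "
from h import *
go(.638,-.084,.034)"
```

```text
t 5.35 p [0.4577 0.2202 0.1533] yaw -91.59 w 0.0829 f [1.1 1.2 0.5]
shift [ 0.299  -0.1886  0.1193] spin -0.028
```

>>> drive_tool([
  {"x": 0.05, "y": -0.032, "z": 0, "spin": 0, "fingers": 0.1},
  {"x": 0.1, "y": -0.063, "z": 0, "spin": -0.028, "fingers": 0.1},
  {"x": 0.15, "y": -0.095, "z": 0, "spin": -0.028, "fingers": 0.1},
  {"x": 0.2, "y": -0.126, "z": 0, "spin": -0.028, "fingers": 0.1},
  {"x": 0.25, "y": -0.158, "z": 0, "spin": -0.028, "fingers": 0.1},
  {"x": 0.299, "y": -0.189, "z": 0.02, "spin": -0.028, "fingers": 0.1},
  {"x": 0.299, "y": -0.189, "z": 0.06, "spin": -0.028, "fingers": 0.1},
  {"x": 0.299, "y": -0.189, "z": 0.08, "spin": -0.028, "fingers": 0.1},
  {"x": 0.299, "y": -0.189, "z": 0.08, "spin": -0.028, "fingers": 0.1},
  {"x": 0.299, "y": -0.189, "z": 0.08, "spin": -0.028, "fingers": 0.1},
])

```text
time_s: 6.6
tcp_pos: [0.6392, -0.0835, 0.0731]
eef_rot: [-179.9, -0.0, -90.0]
contact_force: [-0.2, -0.7, 0.9]
gripper_width: 0.0483
gripper_force: 0.0
```

```bash
python3 -c "
from h import *
go(.638,-.084,.0345)
c=cap('top')
for n,w in(('a',(145,200,245,280)),):
    k=blob(c,w,lambda i,h:i.max(2)<90);print(n,circ(c,k,.052),k.min(0),k.max(0))
a=cv2.resize(c['pixels'][200:280,145:245],None,fx=6,fy=6,interpolation=cv2.INTER_CUBIC);cv2.imwrite('pics/potp.png',a[:,:,::-1])"
```

```text
t 6.6 p [ 0.6392 -0.0835  0.0731] yaw -89.96 w 0.0483 f [-0.2 -0.7  0.9]
shift [0.0005 0.0012 0.0386] spin 0.001
a [0.4604 0.3326 0.1717 0.4699 0.3344] [150 200] [168 279]
```

View pics/potp.png

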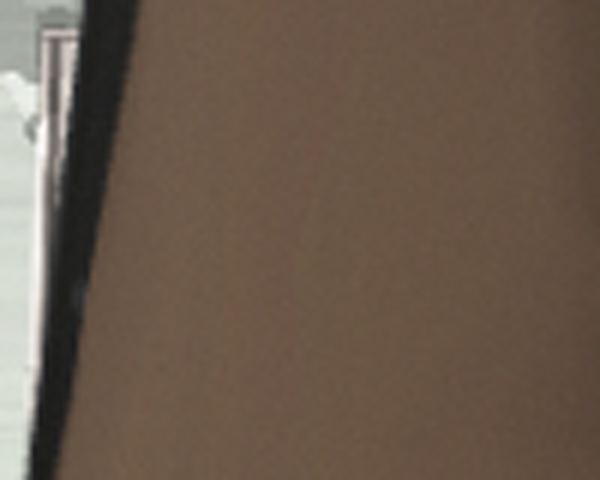

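The arm's link hides the tray in this picture. I'll look at the pot later, with the lid in hand.

>>> drive_tool([
  {"x": 0, "y": 0.001, "z": 0.025, "spin": 0, "fingers": 0.1},
  {"x": 0, "y": 0.001, "z": 0.038, "spin": 0, "fingers": 0.1},
  {"x": 0, "y": 0.001, "z": 0.038, "spin": 0, "fingers": 0.1},
  {"x": 0, "y": 0.001, "z": 0.038, "spin": 0, "fingers": -0.8},
  {"x": 0, "y": 0.001, "z": 0.038, "spin": 0, "fingers": -0.8},
  {"x": 0, "y": 0.001, "z": 0.038, "spin": 0, "fingers": -0.8},
  {"x": 0, "y": 0.001, "z": 0.038, "spin": 0, "fingers": -0.8},
  {"x": 0, "y": 0.001, "z": 0.038, "spin": 0, "fingers": -0.8},
], newtons=20)

```text
time_s: 7.65
tcp_pos: [0.6375, -0.0837, 0.0342]
eef_rot: [-180.0, 0.0, -90.0]
contact_force: [0.5, -0.2, 0.2]
gripper_width: 0.0095
gripper_force: 0.0
```

>>> drive_tool([
  {"x": 0, "y": 0, "z": -0.06, "spin": 0, "fingers": -0.8},
  {"x": 0, "y": 0, "z": -0.12, "spin": 0, "fingers": -0.8},
  {"x": 0, "y": 0, "z": -0.16, "spin": 0, "fingers": -0.8},
  {"x": 0, "y": 0, "z": -0.16, "spin": 0, "fingers": -0.8},
])

```text
time_s: 8.15
tcp_pos: [0.6396, -0.0837, 0.1985]
eef_rot: [-179.6, 0.0, -90.0]
contact_force: [0.6, -0.5, -0.6]
gripper_width: 0.0088
gripper_force: 0.0
```

```bash
python3 -c "
from h import *
go(.4577,.2205,.12)
s=cap('scene')
a=cv2.resize(s['pixels'][110:270,340:540],None,fx=3,fy=3,interpolation=cv2.INTER_CUBIC);cv2.imwrite('pics/potp2.png',a[:,:,::-1])"
```

```text
t 8.15 p [ 0.6396 -0.0837  0.1985] yaw -89.98 w 0.0088 f [ 0.6 -0.5 -0.6]
shift [-0.3042  0.1818  0.0785] spin 0.0
```

View pics/potp2.png

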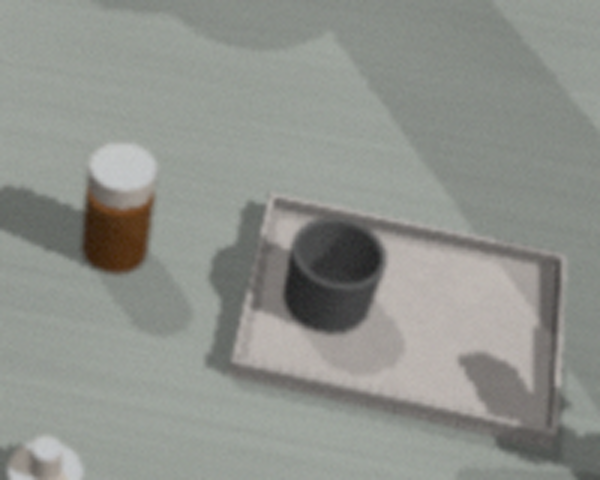

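The pot stands upright in the tray, rim centre near (452.3,194.0). The fingers shut to 9 mm, so the lid was missed. I'll see where it lies.

```bash
python3 -c "
from h import *
s=cap('scene')
print(pt(s,452.3,194,.052))
a=cv2.resize(s['pixels'][170:320,190:390],None,fx=4,fy=4,interpolation=cv2.INTER_CUBIC);cv2.imwrite('pics/lid2.png',a[:,:,::-1])"
```

```text
[0.46145415 0.21648416 0.052     ]
```

View pics/lid2.png

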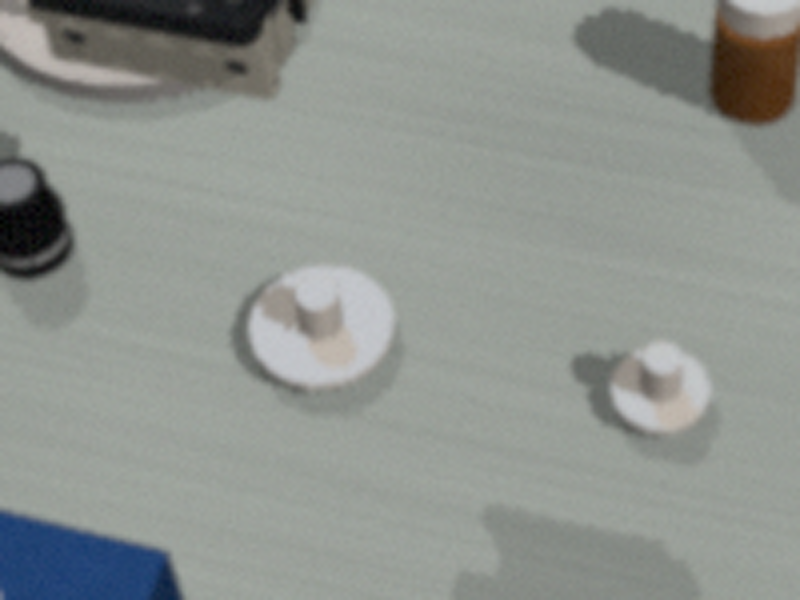

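The lid still lies plug down: knob top at about (269.4,242.9), disc centre near (270.1,251.1), hardly moved. I'll clear the view and triangulate the knob from both cameras.

>>> drive_tool([
  {"x": 0.06, "y": 0.06, "z": 0, "spin": 0, "fingers": 0.1},
  {"x": 0.12, "y": 0.12, "z": 0, "spin": 0, "fingers": 0.1},
  {"x": 0.17, "y": 0.18, "z": 0, "spin": 0, "fingers": 0.1},
  {"x": 0.17, "y": 0.18, "z": 0, "spin": 0, "fingers": 0.1},
  {"x": 0.17, "y": 0.18, "z": 0, "spin": 0, "fingers": 0.1},
])

```text
time_s: 8.88
tcp_pos: [0.4538, -0.2553, 0.1929]
eef_rot: [179.8, 0.0, -90.2]
contact_force: [1.2, 0.4, 0.1]
gripper_width: 0.0471
gripper_force: 0.0
```

```bash
python3 -c "
from h import *
c=cap('top');s=cap('scene')
A=cv2.resize(c['pixels'][130:180,325:375],None,fx=8,fy=8,interpolation=cv2.INTER_CUBIC)
B=cv2.resize(s['pixels'][220:270,245:295],None,fx=8,fy=8,interpolation=cv2.INTER_CUBIC)
cv2.imwrite('pics/lid3.png',np.hstack([A,B])[:,:,::-1])
a=cv2.resize(c['pixels'][200:280,145:245],None,fx=6,fy=6,interpolation=cv2.INTER_CUBIC);cv2.imwrite('pics/potp3.png',a[:,:,::-1])"
```

```text
(no output)
```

View pics/lid3.png

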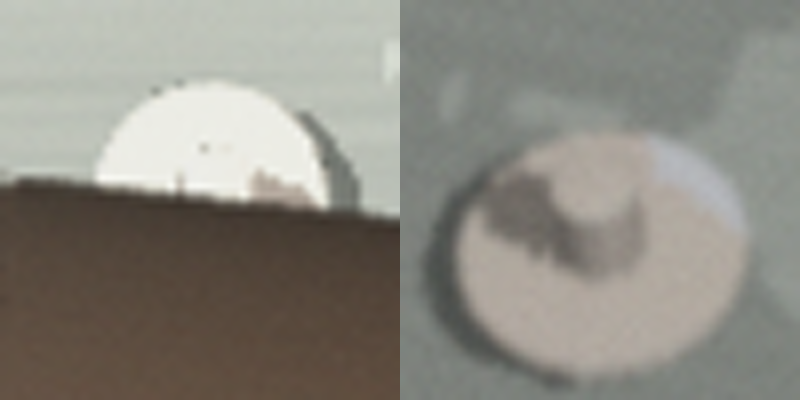

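View pics/potp3.png

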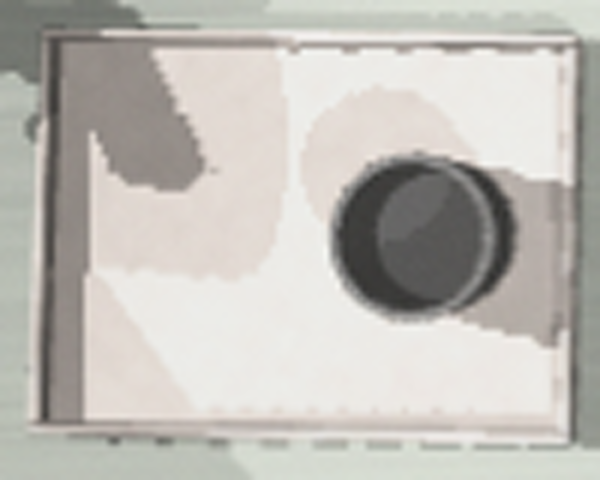

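```bash
cat >> h.py <<'E'
def proj(c,P):
    q=rot(c).T@(np.array(P,float)-np.array(c['eye']));q=np.array([q[0],-q[1],-q[2]])
    return cv2.projectPoints(q.reshape(1,1,3),np.zeros(3),np.zeros(3),np.array(c['intrinsics'],float),np.array([c['k1'],0,0,0.]))[0].ravel()
E
python3 -c "
from h import *
c=cap('top');s=cap('scene','now.png')
print('disc',pt(s,269.8,251.3,.013),pt(c,351.1,154.2,.013),'knob',pt(s,269,241.9,.037))
print('pot',pt(c,213.7,239.0,.052))
print('tip then',proj(s,(.6396,-.0837,.18)),'tcp',proj(s,(.6396,-.0837,.1985)))
go(.638,-.0845,.1)
p=sensors.get_state()['tcp_pos'];print(proj(s,p),proj(s,p-[0,0,.019]))
a=cv2.resize(s['pixels'][40:240,80:346],None,fx=3,fy=3,interpolation=cv2.INTER_CUBIC);cv2.imwrite('pics/g.png',a[:,:,::-1])"
```

```text
disc [ 0.64171481 -0.08441759  0.013     ] [ 0.63828895 -0.08578032  0.013     ] knob [ 0.6382481  -0.08456157  0.037     ]
pot [0.4580504  0.21527118 0.052     ]
tip then [260.03571561 188.07379542] tcp [258.67175983 179.87530542]
t 9.075 p [ 0.4579 -0.2533  0.1934] yaw -89.98 w 0.048 f [-0.9 -0.1 -0.4]
shift [-0.1687 -0.1802  0.0934] spin 0.0
[205.49723261  95.13401479] [207.38573222 103.34114614]
```

View pics/g.png

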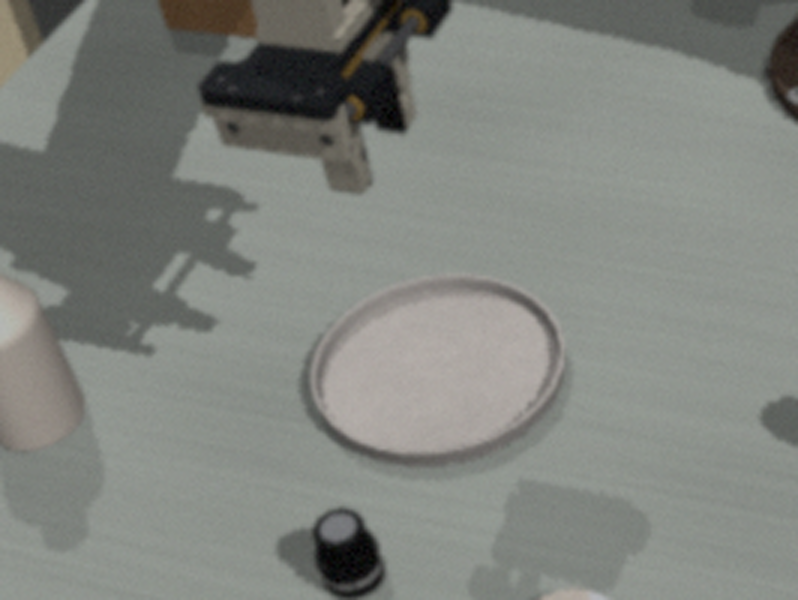

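```bash
python3 -c "
from h import *
s=cap('scene')
p=sensors.get_state()['tcp_pos']
for dx in(-.045,-.024,.024,.045):
  for dy in (-.0095,.0095):
   print(dx,dy,[(proj(s,p+[dx,dy,-z])-[80,40]).round(0)*3 for z in(0,.019)])
# which z makes front face bottom of near finger match crop (350,190)
for z in (.17,.18,.19,.2,.21): print(z,pt(s,350/3+80,190/3+40,z),pt(s,347/3+80,188/3+40,z))"
```

```text
-0.045 -0.0095 [array([393., 120.]), array([396., 144.])]
-0.045 0.0095 [array([420., 126.]), array([423., 150.])]
-0.024 -0.0095 [array([378., 141.]), array([384., 165.])]
-0.024 0.0095 [array([405., 144.]), array([411., 168.])]
0.024 -0.0095 [array([345., 189.]), array([351., 213.])]
0.024 0.0095 [array([375., 192.]), array([381., 216.])]
0.045 -0.0095 [array([330., 210.]), array([339., 234.])]
0.045 0.0095 [array([360., 213.]), array([366., 237.])]
0.17 [ 0.45730158 -0.2764794   0.17      ] [ 0.45585669 -0.27922302  0.17      ]
0.18 [ 0.46858804 -0.26910011  0.18      ] [ 0.46716813 -0.27179631  0.18      ]
0.19 [ 0.47987451 -0.26172083  0.19      ] [ 0.47847958 -0.26436961  0.19      ]
0.2 [ 0.49116098 -0.25434155  0.2       ] [ 0.48979102 -0.2569429   0.2       ]
0.21 [ 0.50244745 -0.24696226  0.21      ] [ 0.50110246 -0.2495162   0.21      ]
```

The picture shows the near fingertip at about crop (350,190), i.e. pixel (197,103). The reported pose would put it about 15 px lower, so the real fingertips seem to sit some 25–35 mm higher than `tip_reach` says. That explains the missed knob. I'll go back and descend further, in steps, watching the force.

>>> drive_tool([
  {"x": -0.043, "y": -0.045, "z": 0, "spin": 0, "fingers": 0},
  {"x": -0.085, "y": -0.09, "z": 0, "spin": 0, "fingers": 0},
  {"x": -0.128, "y": -0.135, "z": 0, "spin": 0, "fingers": 0},
  {"x": -0.169, "y": -0.18, "z": 0.04, "spin": 0, "fingers": 0},
  {"x": -0.169, "y": -0.18, "z": 0.1, "spin": 0, "fingers": 0},
  {"x": -0.169, "y": -0.18, "z": 0.15, "spin": 0, "fingers": 0},
  {"x": -0.169, "y": -0.18, "z": 0.166, "spin": 0, "fingers": 0},
  {"x": -0.169, "y": -0.18, "z": 0.17, "spin": 0, "fingers": 0},
  {"x": -0.169, "y": -0.18, "z": 0.17, "spin": 0, "fingers": 0},
])

```text
time_s: 10.25
tcp_pos: [0.639, -0.0845, 0.026]
eef_rot: [-179.8, 0.0, -90.0]
contact_force: [0.7, 0.2, 0.3]
gripper_width: 0.0437
gripper_force: 0.0
```

>>> drive_tool([
  {"x": 0, "y": 0, "z": 0.004, "spin": 0, "fingers": 0},
  {"x": 0, "y": 0, "z": 0.006, "spin": 0, "fingers": 0},
  {"x": 0, "y": 0, "z": 0.006, "spin": 0, "fingers": 0},
])

```text
time_s: 10.62
tcp_pos: [0.6376, -0.0848, 0.0185]
eef_rot: [-180.0, 0.0, -90.0]
contact_force: [-0.3, -0.8, -0.1]
gripper_width: 0.0438
gripper_force: 0.0
```

>>> drive_tool([
  {"x": 0, "y": 0, "z": 0.003, "spin": 0, "fingers": 0},
  {"x": 0, "y": 0, "z": 0.004, "spin": 0, "fingers": 0},
  {"x": 0, "y": 0, "z": 0.004, "spin": 0, "fingers": 0},
])

```text
time_s: 11.0
tcp_pos: [0.6374, -0.0847, 0.0138]
eef_rot: [180.0, -0.0, -90.0]
contact_force: [-0.2, 0.1, -0.0]
gripper_width: 0.0439
gripper_force: 0.0
```

```bash
python3 -c "
from h import *
go(.638,-.085,.0)
s=cap('scene')
a=cv2.resize(s['pixels'][150:300,170:370],None,fx=4,fy=4,interpolation=cv2.INTER_CUBIC);cv2.imwrite('pics/g2.png',a[:,:,::-1])"
```

```text
t 11.0 p [ 0.6374 -0.0847  0.0138] yaw -90.0 w 0.0439 f [-0.2  0.1 -0. ]
shift [ 0.0003 -0.0006  0.0138] spin 0.0
```

View pics/g2.png

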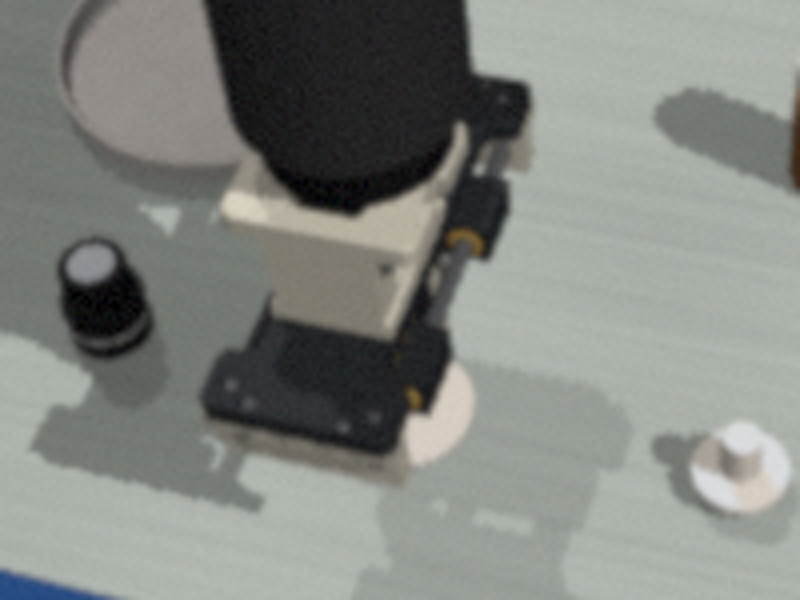

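At a reported z of 13.8 mm there is no contact, with the lid's disc showing beside the gripper at (445,410). The offset is confirmed. I'll close here.

>>> drive_tool([
  {"x": 0, "y": 0, "z": 0, "spin": 0, "fingers": -0.8},
  {"x": 0, "y": 0, "z": 0, "spin": 0, "fingers": -0.8},
  {"x": 0, "y": 0, "z": 0, "spin": 0, "fingers": -0.8},
  {"x": 0, "y": 0, "z": 0, "spin": 0, "fingers": -0.8},
  {"x": 0, "y": 0, "z": 0, "spin": 0, "fingers": -0.8},
], newtons=20)

```text
time_s: 11.68
tcp_pos: [0.6375, -0.0847, 0.0141]
eef_rot: [-180.0, 0.0, -90.0]
contact_force: [0.5, 0.6, -0.0]
gripper_width: 0.0188
gripper_force: 20.0
```

Gripped (18.8 mm, 20 N). I'll lift it and carry it over the pot.

>>> drive_tool([
  {"x": 0, "y": 0, "z": -0.05, "spin": 0, "fingers": -0.8},
  {"x": 0, "y": 0, "z": -0.1, "spin": 0, "fingers": -0.8},
  {"x": -0.03, "y": 0.018, "z": -0.14, "spin": 0, "fingers": -0.8},
  {"x": -0.08, "y": 0.048, "z": -0.14, "spin": 0, "fingers": -0.8},
  {"x": -0.13, "y": 0.078, "z": -0.14, "spin": 0, "fingers": -0.8},
  {"x": -0.18, "y": 0.108, "z": -0.14, "spin": 0, "fingers": -0.8},
  {"x": -0.23, "y": 0.138, "z": -0.14, "spin": 0, "fingers": -0.8},
  {"x": -0.28, "y": 0.167, "z": -0.13, "spin": 0, "fingers": -0.8},
  {"x": -0.301, "y": 0.18, "z": -0.11, "spin": 0, "fingers": -0.8},
  {"x": -0.301, "y": 0.18, "z": -0.09, "spin": 0, "fingers": -0.8},
])

```text
time_s: 12.92
tcp_pos: [0.4566, 0.2181, 0.104]
eef_rot: [-180.0, 0.1, -89.8]
contact_force: [-0.2, -0.8, -0.7]
gripper_width: 0.0193
gripper_force: 20.0
```

>>> drive_tool([
  {"x": 0, "y": 0, "z": 0, "spin": 0, "fingers": -0.8},
  {"x": 0, "y": 0, "z": 0, "spin": 0, "fingers": -0.8},
  {"x": 0, "y": 0, "z": 0, "spin": 0, "fingers": -0.8},
])

```text
time_s: 13.3
tcp_pos: [0.4581, 0.2163, 0.1049]
eef_rot: [-179.9, 0.1, -90.0]
contact_force: [0.5, 0.6, -0.8]
gripper_width: 0.0193
gripper_force: 20.0
```

```bash
python3 -c "
from h import *
go(.458,.216,.0585)
s=cap('scene')
a=cv2.resize(s['pixels'][120:270,370:570],None,fx=4,fy=4,interpolation=cv2.INTER_CUBIC);cv2.imwrite('pics/g3.png',a[:,:,::-1])"
```

```text
t 13.3 p [0.4581 0.2163 0.1049] yaw -90.04 w 0.0193 f [ 0.5  0.6 -0.8]
shift [0.0003 0.0001 0.0464] spin -0.001
```

View pics/g3.png

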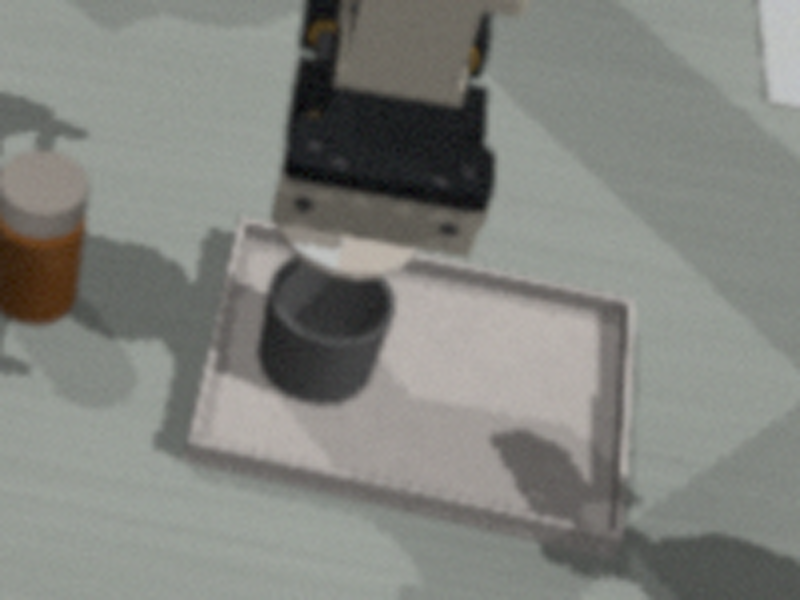

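The lid hangs level above the pot: lid centre column about 348 in the crop (pixel 457), pot rim at about (330,300), i.e. (452,195). Before lowering, I'll check that against the projection.

```bash
python3 -c "
from h import *
s=cap('scene')
p=sensors.get_state()['tcp_pos']
f=lambda P:((proj(s,P)-[370,120])*4).round(0)
print('lid disc under',f([p[0],p[1],p[2]-.0141+.008]),'L/R',f([p[0],p[1]-.033,p[2]-.006]),f([p[0],p[1]+.033,p[2]-.006]),'near',f([p[0]+.033,p[1],p[2]-.006]),'rim',f([.458,.2155,.052]))"
```

```text
lid disc under [348. 222.] L/R [275. 209.] [421. 235.] near [342. 275.] rim [328. 290.]
```

>>> drive_tool([
  {"x": 0, "y": -0.001, "z": 0.02, "spin": 0, "fingers": -0.8},
  {"x": 0, "y": -0.001, "z": 0.035, "spin": 0, "fingers": -0.8},
  {"x": 0, "y": -0.001, "z": 0.04, "spin": 0, "fingers": -0.8},
  {"x": 0, "y": -0.001, "z": 0.043, "spin": 0, "fingers": -0.8},
  {"x": 0, "y": -0.001, "z": 0.045, "spin": 0, "fingers": -0.8},
  {"x": 0, "y": -0.001, "z": 0.045, "spin": 0, "fingers": -0.8},
])

```text
time_s: 14.15
tcp_pos: [0.4586, 0.2165, 0.0593]
eef_rot: [-180.0, 0.0, -90.0]
contact_force: [-0.1, -0.6, -0.1]
gripper_width: 0.0189
gripper_force: 20.0
```

>>> drive_tool([
  {"x": 0, "y": 0, "z": 0.0015, "spin": 0, "fingers": -0.8},
  {"x": 0, "y": 0, "z": 0.0015, "spin": 0, "fingers": -0.8},
  {"x": 0, "y": 0, "z": 0.0015, "spin": 0, "fingers": 0},
  {"x": 0, "y": 0, "z": 0.0015, "spin": 0, "fingers": 0},
  {"x": 0, "y": 0, "z": 0.0015, "spin": 0, "fingers": 0},
  {"x": 0, "y": 0, "z": 0.0015, "spin": 0, "fingers": 0},
  {"x": 0, "y": 0, "z": -0.05, "spin": 0, "fingers": 0},
  {"x": 0, "y": 0, "z": -0.1, "spin": 0, "fingers": 0},
  {"x": 0, "y": 0, "z": -0.12, "spin": 0, "fingers": 0.5},
  {"x": 0, "y": 0, "z": -0.12, "spin": 0, "fingers": 0.5},
])

```text
time_s: 15.4
tcp_pos: [0.4592, 0.217, 0.1808]
eef_rot: [-179.8, 0.2, -90.0]
contact_force: [-0.5, 0.5, -1.0]
gripper_width: 0.0586
gripper_force: 0.0
```

```bash
python3 -c "
from h import *
s=cap('scene')
k=blob(s,(425,150,480,215),lambda i,h:i.min(2)>150)
print(k.min(0),k.max(0))
f=lambda P:proj(s,P).round(1)
print([f([.4586+a,.216+b,.057]) for a,b in((-.033,0),(.033,0),(0,-.033),(0,.033))],'knobtop',f([.4586,.216,.081]))
go(.623,-.2375,.02)"
```

```text
[432 177] [479 214]
[array([454.2, 178.5]), array([451. , 204.2]), array([435. , 187.9]), array([470.4, 194.3])] knobtop [455.  182.3]
t 15.45 p [0.4585 0.2165 0.1793] yaw -90.01 w 0.0616 f [ 0.  -0.5 -1.2]
shift [ 0.4539 -0.1646  0.1593] spin -0.0
```

>>> drive_tool([
  {"x": 0.05, "y": -0.018, "z": 0, "spin": 0, "fingers": 0.6},
  {"x": 0.1, "y": -0.036, "z": 0, "spin": 0, "fingers": 0.6},
  {"x": 0.15, "y": -0.054, "z": 0, "spin": 0, "fingers": 0.6},
  {"x": 0.2, "y": -0.072, "z": 0, "spin": 0, "fingers": 0.6},
  {"x": 0.25, "y": -0.09, "z": 0, "spin": 0, "fingers": 0.6},
  {"x": 0.3, "y": -0.108, "z": 0, "spin": 0, "fingers": 0.6},
  {"x": 0.35, "y": -0.126, "z": 0, "spin": 0, "fingers": 0.6},
  {"x": 0.4, "y": -0.144, "z": 0.02, "spin": 0, "fingers": 0.6},
  {"x": 0.45, "y": -0.163, "z": 0.05, "spin": 0, "fingers": 0.6},
  {"x": 0.454, "y": -0.1645, "z": 0.08, "spin": 0, "fingers": 0.6},
])

```text
time_s: 16.7
tcp_pos: [0.6224, -0.2408, 0.0953]
eef_rot: [179.8, 0.0, -90.2]
contact_force: [-1.7, 0.9, -0.3]
gripper_width: 0.0701
gripper_force: 0.0
```

>>> drive_tool([
  {"x": 0, "y": 0, "z": 0.04, "spin": 0, "fingers": 0.6},
  {"x": 0, "y": 0, "z": 0.07, "spin": 0, "fingers": 0.6},
  {"x": 0, "y": 0, "z": 0.085, "spin": 0, "fingers": 0.6},
  {"x": 0, "y": 0, "z": 0.088, "spin": 0, "fingers": 0.6},
  {"x": 0, "y": 0, "z": 0.088, "spin": 0, "fingers": 0.6},
])

```text
time_s: 17.32
tcp_pos: [0.6235, -0.2377, 0.0117]
eef_rot: [-180.0, -0.0, -90.0]
contact_force: [-0.1, -0.6, -0.4]
gripper_width: 0.0706
gripper_force: 0.0
```

>>> drive_tool([
  {"x": 0, "y": 0, "z": 0.003, "spin": 0, "fingers": 0.6},
  {"x": 0, "y": 0, "z": 0.005, "spin": 0, "fingers": 0.6},
  {"x": 0, "y": 0, "z": 0.005, "spin": 0, "fingers": -0.7},
  {"x": 0, "y": 0, "z": 0.005, "spin": 0, "fingers": -0.7},
  {"x": 0, "y": 0, "z": 0.005, "spin": 0, "fingers": -0.7},
  {"x": 0, "y": 0, "z": 0.005, "spin": 0, "fingers": -0.7},
  {"x": 0, "y": 0, "z": 0.005, "spin": 0, "fingers": -0.7},
  {"x": 0, "y": 0, "z": 0.005, "spin": 0, "fingers": -0.7},
], newtons=15)

```text
time_s: 18.32
tcp_pos: [0.623, -0.2377, 0.0061]
eef_rot: [-180.0, -0.0, -90.0]
contact_force: [-0.2, 0.0, 0.7]
gripper_width: 0.0394
gripper_force: 15.0
```

>>> drive_tool([
  {"x": 0, "y": 0, "z": -0.06, "spin": 0, "fingers": -0.7},
  {"x": 0, "y": 0, "z": -0.12, "spin": 0, "fingers": -0.7},
  {"x": -0.05, "y": 0.015, "z": -0.15, "spin": 0, "fingers": -0.7},
  {"x": -0.105, "y": 0.031, "z": -0.15, "spin": 0, "fingers": -0.7},
  {"x": -0.16, "y": 0.047, "z": -0.15, "spin": 0, "fingers": -0.7},
  {"x": -0.215, "y": 0.063, "z": -0.15, "spin": 0, "fingers": -0.7},
  {"x": -0.27, "y": 0.079, "z": -0.15, "spin": 0, "fingers": -0.7},
  {"x": -0.325, "y": 0.095, "z": -0.15, "spin": 0, "fingers": -0.7},
  {"x": -0.38, "y": 0.112, "z": -0.15, "spin": 0, "fingers": -0.7},
  {"x": -0.435, "y": 0.128, "z": -0.15, "spin": 0, "fingers": -0.7},
])

```text
time_s: 19.58
tcp_pos: [0.4941, 0.199, 0.1562]
eef_rot: [-180.0, 0.0, -90.0]
contact_force: [0.8, 0.1, 0.1]
gripper_width: 0.0393
gripper_force: 15.0
```

>>> drive_tool([
  {"x": -0.05, "y": 0.015, "z": 0, "spin": 0, "fingers": -0.7},
  {"x": -0.1, "y": 0.03, "z": 0, "spin": 0, "fingers": -0.7},
  {"x": -0.118, "y": 0.035, "z": 0.03, "spin": 0, "fingers": -0.7},
  {"x": -0.118, "y": 0.035, "z": 0.07, "spin": 0, "fingers": -0.7},
  {"x": -0.118, "y": 0.035, "z": 0.1, "spin": 0, "fingers": -0.7},
  {"x": -0.118, "y": 0.035, "z": 0.12, "spin": 0, "fingers": -0.7},
  {"x": -0.118, "y": 0.035, "z": 0.13, "spin": 0, "fingers": -0.7},
  {"x": -0.118, "y": 0.035, "z": 0.13, "spin": 0, "fingers": -0.7},
  {"x": -0.118, "y": 0.035, "z": 0.13, "spin": 0, "fingers": -0.7},
])

```text
time_s: 20.7
tcp_pos: [0.4605, 0.3158, 0.027]
eef_rot: [-179.9, 0.1, -90.0]
contact_force: [0.3, -0.2, -0.3]
gripper_width: 0.0393
gripper_force: 15.0
```

>>> drive_tool([
  {"x": 0, "y": 0, "z": 0.01, "spin": 0, "fingers": -0.7},
  {"x": 0, "y": 0, "z": 0.0155, "spin": 0, "fingers": -0.7},
  {"x": 0, "y": 0, "z": 0.0155, "spin": 0, "fingers": -0.7},
  {"x": 0, "y": 0, "z": 0.0155, "spin": 0, "fingers": 0.4},
  {"x": 0, "y": 0, "z": 0.0155, "spin": 0, "fingers": 0.4},
  {"x": 0, "y": 0, "z": 0.0155, "spin": 0, "fingers": 0.4},
  {"x": 0, "y": 0, "z": 0.0155, "spin": 0, "fingers": 0.4},
  {"x": 0, "y": 0, "z": -0.04, "spin": 0, "fingers": 0.4},
  {"x": 0, "y": 0, "z": -0.1, "spin": 0, "fingers": 0.4},
  {"x": 0, "y": 0, "z": -0.13, "spin": 0, "fingers": 0.5},
])

```text
time_s: 21.95
tcp_pos: [0.4609, 0.3163, 0.1597]
eef_rot: [-179.8, 0.2, -90.0]
contact_force: [0.4, 1.1, 0.2]
gripper_width: 0.0648
gripper_force: 0.0
```

```bash
python3 -c "
from h import *
go(.6534,.233,.06,yaw=-105.9)"
```

```text
t 21.95 p [0.4609 0.3163 0.1597] yaw -89.98 w 0.0648 f [0.4 1.1 0.2]
shift [ 0.0833 -0.1924  0.0997] spin 0.278
```

>>> drive_tool([
  {"x": 0.02, "y": -0.048, "z": 0, "spin": 0.15, "fingers": 0.6},
  {"x": 0.04, "y": -0.096, "z": 0, "spin": 0.278, "fingers": 0.6},
  {"x": 0.06, "y": -0.144, "z": 0, "spin": 0.278, "fingers": 0.6},
  {"x": 0.083, "y": -0.192, "z": 0, "spin": 0.278, "fingers": 0.6},
  {"x": 0.083, "y": -0.192, "z": 0.05, "spin": 0.278, "fingers": 0.6},
  {"x": 0.083, "y": -0.192, "z": 0.1, "spin": 0.278, "fingers": 0.6},
  {"x": 0.083, "y": -0.192, "z": 0.14, "spin": 0.278, "fingers": 0.6},
  {"x": 0.083, "y": -0.192, "z": 0.154, "spin": 0.278, "fingers": 0.6},
  {"x": 0.083, "y": -0.192, "z": 0.156, "spin": 0.278, "fingers": 0.6},
  {"x": 0.083, "y": -0.192, "z": 0.156, "spin": 0.278, "fingers": 0.6},
])

```text
time_s: 23.2
tcp_pos: [0.6531, 0.233, 0.0019]
eef_rot: [-179.9, 0.1, -105.9]
contact_force: [0.0, -0.1, 0.7]
gripper_width: 0.0701
gripper_force: 0.0
```

>>> drive_tool([
  {"x": 0, "y": 0, "z": 0, "spin": 0, "fingers": -0.6},
  {"x": 0, "y": 0, "z": 0, "spin": 0, "fingers": -0.6},
  {"x": 0, "y": 0, "z": 0, "spin": 0, "fingers": -0.6},
  {"x": 0, "y": 0, "z": 0, "spin": 0, "fingers": -0.6},
  {"x": 0, "y": 0, "z": 0, "spin": 0, "fingers": -0.6},
  {"x": 0, "y": 0, "z": 0, "spin": 0, "fingers": -0.6},
], newtons=12)

```text
time_s: 23.95
tcp_pos: [0.6522, 0.2324, 0.0005]
eef_rot: [-180.0, 0.0, -105.9]
contact_force: [-0.8, 0.3, 4.3]
gripper_width: 0.04
gripper_force: 12.0
```

```bash
python3 -c "
from h import *
go(.442,-.290,.008)"
```

```text
t 23.95 p [6.522e-01 2.324e-01 5.000e-04] yaw -105.92 w 0.04 f [-0.8  0.3  4.3]
shift [ 0.5601  0.0588 -0.0075] spin -0.278
```

>>> drive_tool([
  {"x": 0, "y": 0, "z": -0.05, "spin": 0, "fingers": -0.6},
  {"x": 0, "y": 0, "z": -0.1, "spin": 0, "fingers": -0.6},
  {"x": 0.04, "y": 0.004, "z": -0.15, "spin": 0, "fingers": -0.6},
  {"x": 0.1, "y": 0.01, "z": -0.15, "spin": 0, "fingers": -0.6},
  {"x": 0.16, "y": 0.017, "z": -0.15, "spin": -0.05, "fingers": -0.6},
  {"x": 0.22, "y": 0.023, "z": -0.15, "spin": -0.1, "fingers": -0.6},
  {"x": 0.28, "y": 0.03, "z": -0.15, "spin": -0.15, "fingers": -0.6},
  {"x": 0.34, "y": 0.036, "z": -0.15, "spin": -0.2, "fingers": -0.6},
  {"x": 0.4, "y": 0.042, "z": -0.15, "spin": -0.25, "fingers": -0.6},
  {"x": 0.46, "y": 0.048, "z": -0.15, "spin": -0.278, "fingers": -0.6},
])

```text
time_s: 25.2
tcp_pos: [0.4785, -0.1983, 0.15]
eef_rot: [-180.0, 0.0, -89.9]
contact_force: [1.8, -0.8, -1.1]
gripper_width: 0.0398
gripper_force: 12.0
```

```bash
python3 -c "
from h import *
go(.442,-.290,.03)"
```

```text
t 25.2 p [ 0.4785 -0.1983  0.15  ] yaw -89.91 w 0.0398 f [ 1.8 -0.8 -1.1]
shift [0.0916 0.0366 0.12  ] spin 0.002
```

>>> drive_tool([
  {"x": 0.05, "y": 0.02, "z": 0, "spin": 0, "fingers": -0.6},
  {"x": 0.0885, "y": 0.0355, "z": 0.02, "spin": 0, "fingers": -0.6},
  {"x": 0.0885, "y": 0.0355, "z": 0.07, "spin": 0, "fingers": -0.6},
  {"x": 0.0885, "y": 0.0355, "z": 0.11, "spin": 0, "fingers": -0.6},
  {"x": 0.0885, "y": 0.0355, "z": 0.125, "spin": 0, "fingers": -0.6},
  {"x": 0.0885, "y": 0.0355, "z": 0.125, "spin": 0, "fingers": -0.6},
  {"x": 0.0885, "y": 0.0355, "z": 0.125, "spin": 0, "fingers": -0.6},
])

```text
time_s: 26.08
tcp_pos: [0.4454, -0.2855, 0.0264]
eef_rot: [-179.9, -0.0, -90.0]
contact_force: [-0.1, -0.5, -0.2]
gripper_width: 0.0398
gripper_force: 12.0
```

>>> drive_tool([
  {"x": 0.0045, "y": 0.0035, "z": 0.01, "spin": 0, "fingers": -0.6},
  {"x": 0.0045, "y": 0.0035, "z": 0.018, "spin": 0, "fingers": -0.6},
  {"x": 0.0045, "y": 0.0035, "z": 0.02, "spin": 0, "fingers": -0.6},
  {"x": 0.0045, "y": 0.0035, "z": 0.02, "spin": 0, "fingers": -0.6},
])

```text
time_s: 26.58
tcp_pos: [0.4405, -0.2899, 0.0049]
eef_rot: [180.0, 0.0, -90.0]
contact_force: [-0.8, 0.6, -0.1]
gripper_width: 0.04
gripper_force: 12.0
```

>>> drive_tool([
  {"x": 0, "y": 0, "z": 0.001, "spin": 0, "fingers": -0.6},
  {"x": 0, "y": 0, "z": 0.001, "spin": 0, "fingers": 0.3},
  {"x": 0, "y": 0, "z": 0.001, "spin": 0, "fingers": 0.3},
  {"x": 0, "y": 0, "z": 0.001, "spin": 0, "fingers": 0.3},
  {"x": 0, "y": 0, "z": 0.001, "spin": 0, "fingers": 0.3},
  {"x": 0, "y": 0, "z": -0.05, "spin": 0, "fingers": 0.3},
  {"x": 0, "y": 0, "z": -0.1, "spin": 0, "fingers": 0.3},
  {"x": 0, "y": 0, "z": -0.15, "spin": 0, "fingers": 0.3},
  {"x": 0, "y": 0, "z": -0.165, "spin": 0, "fingers": 0.8},
  {"x": 0, "y": 0, "z": -0.165, "spin": 0, "fingers": 0.8},
])

```text
time_s: 27.82
tcp_pos: [0.441, -0.2899, 0.1709]
eef_rot: [-179.9, -0.0, -90.0]
contact_force: [-0.0, 0.0, -0.6]
gripper_width: 0.0716
gripper_force: 0.0
```

```bash
python3 -c "
from h import *
c=cap('scene')
go(.446,.074,.04)"
```

```text
t 27.875 p [ 0.4403 -0.2896  0.1695] yaw -90.02 w 0.0748 f [-0.3  0.9 -0.3]
shift [-0.3636 -0.0056  0.1295] spin -0.0
```

>>> drive_tool([
  {"x": -0.06, "y": -0.001, "z": 0, "spin": 0, "fingers": 0.9},
  {"x": -0.12, "y": -0.002, "z": 0, "spin": 0, "fingers": 0.9},
  {"x": -0.18, "y": -0.003, "z": 0, "spin": 0, "fingers": 0.9},
  {"x": -0.24, "y": -0.004, "z": 0, "spin": 0, "fingers": 0.9},
  {"x": -0.3, "y": -0.005, "z": 0, "spin": 0, "fingers": 0.9},
  {"x": -0.345, "y": -0.0056, "z": 0, "spin": 0, "fingers": 0.9},
  {"x": -0.3636, "y": -0.0056, "z": 0, "spin": 0, "fingers": 0.9},
  {"x": -0.3636, "y": -0.0056, "z": 0, "spin": 0, "fingers": 0.9},
  {"x": -0.3636, "y": -0.0056, "z": 0.04, "spin": 0, "fingers": 0.9},
  {"x": -0.3636, "y": -0.0056, "z": 0.08, "spin": 0, "fingers": 0.9},
])

```text
time_s: 29.12
tcp_pos: [0.4457, 0.0728, 0.0885]
eef_rot: [180.0, -0.0, -90.0]
contact_force: [0.5, 0.4, 0.2]
gripper_width: 0.0836
gripper_force: 0.0
```

>>> drive_tool([
  {"x": 0, "y": 0, "z": 0.03, "spin": 0, "fingers": 0.9},
  {"x": 0, "y": 0, "z": 0.055, "spin": 0, "fingers": 0.9},
  {"x": 0, "y": 0, "z": 0.067, "spin": 0, "fingers": 0.9},
  {"x": 0, "y": 0, "z": 0.067, "spin": 0, "fingers": 0.9},
  {"x": 0, "y": 0, "z": 0.067, "spin": 0, "fingers": -0.5},
  {"x": 0, "y": 0, "z": 0.067, "spin": 0, "fingers": -0.5},
  {"x": 0, "y": 0, "z": 0.067, "spin": 0, "fingers": -0.5},
  {"x": 0, "y": 0, "z": 0.067, "spin": 0, "fingers": -0.5},
  {"x": 0, "y": 0, "z": 0.067, "spin": 0, "fingers": -0.5},
  {"x": 0, "y": 0, "z": 0.067, "spin": 0, "fingers": -0.5},
], newtons=25)

```text
time_s: 30.38
tcp_pos: [0.4462, 0.0738, 0.0233]
eef_rot: [-180.0, 0.0, -90.0]
contact_force: [-2.2, 0.8, 5.1]
gripper_width: 0.0433
gripper_force: 25.0
```

>>> drive_tool([
  {"x": 0, "y": 0, "z": -0.03, "spin": 0, "fingers": -0.5},
  {"x": 0, "y": 0, "z": -0.07, "spin": 0, "fingers": -0.5},
  {"x": 0.02, "y": 0, "z": -0.1, "spin": 0, "fingers": -0.5},
  {"x": 0.06, "y": 0.001, "z": -0.1, "spin": 0, "fingers": -0.5},
  {"x": 0.11, "y": 0.002, "z": -0.1, "spin": 0, "fingers": -0.5},
  {"x": 0.16, "y": 0.003, "z": -0.1, "spin": 0, "fingers": -0.5},
  {"x": 0.21, "y": 0.004, "z": -0.1, "spin": 0, "fingers": -0.5},
  {"x": 0.25, "y": 0.004, "z": -0.1, "spin": 0, "fingers": -0.5},
  {"x": 0.275, "y": 0.004, "z": -0.1, "spin": 0, "fingers": -0.5},
  {"x": 0.284, "y": 0.004, "z": -0.1, "spin": 0, "fingers": -0.5},
])

```text
time_s: 31.62
tcp_pos: [0.4417, -0.2114, 0.1226]
eef_rot: [180.0, 0.0, -90.1]
contact_force: [-0.2, -0.2, -1.7]
gripper_width: 0.0437
gripper_force: 25.0
```

>>> drive_tool([
  {"x": 0, "y": 0, "z": 0, "spin": 0, "fingers": -0.5},
  {"x": 0, "y": 0, "z": 0.03, "spin": 0, "fingers": -0.5},
  {"x": 0, "y": 0, "z": 0.06, "spin": 0, "fingers": -0.5},
  {"x": 0, "y": 0, "z": 0.08, "spin": 0, "fingers": -0.5},
  {"x": 0, "y": 0, "z": 0.09, "spin": 0, "fingers": -0.5},
  {"x": 0, "y": 0, "z": 0.094, "spin": 0, "fingers": -0.5},
  {"x": 0, "y": 0, "z": 0.0955, "spin": 0, "fingers": -0.5},
  {"x": 0, "y": 0, "z": 0.0955, "spin": 0, "fingers": -0.5},
])

```text
time_s: 32.62
tcp_pos: [0.4427, -0.2102, 0.0281]
eef_rot: [-179.9, -0.0, -90.0]
contact_force: [0.9, -0.3, -1.2]
gripper_width: 0.0438
gripper_force: 25.0
```

>>> drive_tool([
  {"x": 0, "y": 0, "z": 0.001, "spin": 0, "fingers": -0.5},
  {"x": 0, "y": 0, "z": 0.001, "spin": 0, "fingers": -0.5},
  {"x": 0, "y": 0, "z": 0.001, "spin": 0, "fingers": 0.5},
  {"x": 0, "y": 0, "z": 0.001, "spin": 0, "fingers": 0.5},
  {"x": 0, "y": 0, "z": 0.001, "spin": 0, "fingers": 0.5},
  {"x": 0, "y": 0, "z": 0.001, "spin": 0, "fingers": 0.5},
  {"x": 0, "y": 0, "z": -0.04, "spin": 0, "fingers": 0.5},
  {"x": 0, "y": 0, "z": -0.09, "spin": 0, "fingers": 0.5},
  {"x": 0, "y": 0, "z": -0.14, "spin": 0, "fingers": 0.5},
  {"x": 0, "y": 0, "z": -0.18, "spin": 0, "fingers": 0.5},
])

```text
time_s: 33.88
tcp_pos: [0.4424, -0.2103, 0.2098]
eef_rot: [-179.9, -0.0, -90.0]
contact_force: [1.3, -0.5, -0.0]
gripper_width: 0.0656
gripper_force: 0.0
```

>>> drive_tool([
  {"x": 0.06, "y": 0, "z": 0, "spin": 0, "fingers": 0.5},
  {"x": 0.12, "y": 0, "z": 0, "spin": 0, "fingers": 0.5},
  {"x": 0.18, "y": 0, "z": 0, "spin": 0, "fingers": 0.5},
  {"x": 0.24, "y": 0, "z": 0, "spin": 0, "fingers": 0.5},
  {"x": 0.3, "y": 0, "z": 0, "spin": 0, "fingers": 0.5},
  {"x": 0.3, "y": 0, "z": 0, "spin": 0, "fingers": 0.5},
  {"x": 0.3, "y": 0, "z": 0, "spin": 0, "fingers": 0.5},
])

```text
time_s: 34.75
tcp_pos: [0.4417, -0.5102, 0.2067]
eef_rot: [179.9, 0.1, -90.1]
contact_force: [-0.1, -0.0, -0.9]
gripper_width: 0.0658
gripper_force: 0.0
```

```bash
python3 -c "
from h import *
c=cap('top');s=cap('scene')
up=lambda i,f:cv2.resize(i,None,fx=f,fy=f,interpolation=cv2.INTER_CUBIC)
A=up(c['pixels'][195:285,145:245],3);B=up(c['pixels'][195:285,380:480],3)
C=up(s['pixels'][130:250,410:535],2.4);D=up(s['pixels'][100:220,165:290],2.4)
h=max(A.shape[0],C.shape[0]);z=np.zeros((288,600,3),np.uint8)
z2=z.copy();z[:270,:300]=A;z[:270,300:]=B;z2[:,:300]=C[:288,:300];z2[:,300:]=D[:288,:300]
cv2.imwrite('pics/fin.png',np.vstack([z,z2])[:,:,::-1])"
```

```text
(no output)
```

View pics/fin.png

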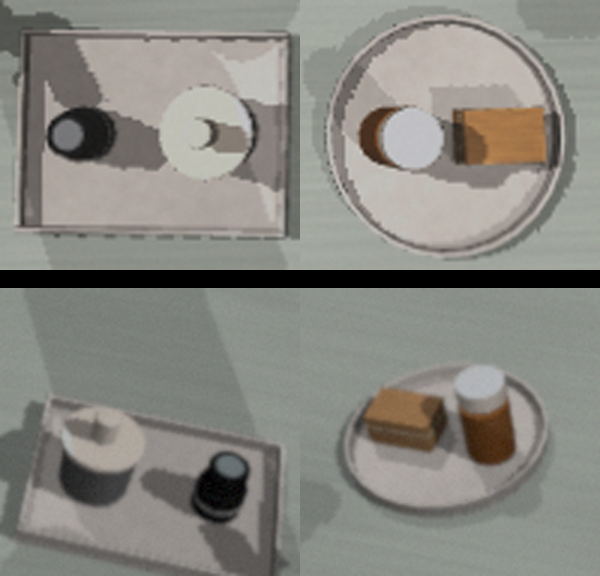

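The last picture shows, in the oblong tray, the lid centred on the pot (lid disc at (213.5,239.2), pot rim measured earlier at (213.7,239.0)) and the loupe upright beside it. In the round tray, the jar and box stand upright, clear of the rim. The job is ready to hand in.

```bash
python3 -c "
from h import *
c=cap('top')
print(pt(c,213.3,238.9,.057),pt(c,213.7,239.0,.052))
print(r.close_job())"
```

```text
[0.45834452 0.2149044  0.057     ] [0.4580504  0.21527118 0.052     ]
the job is handed in; nothing more can be done
None
```

Both kits are made up and the job was handed in at about 35 s; the hand-in gave no verdict, but in the last pictures the pot (lid centred to about 1 mm), loupe, jar and box all stand upright in their trays, and the small lid was never touched.

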